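Close the jar rack's keeper bar and run its wing nut down

TASK

Secure the jars in the white rack: with the fingertips gently push the keeper bar shut in front of them until it is against its stop, its fork round the stud. Then run the black wing nut down clockwise (seen from above), pushing its wings round stroke by stroke with the fingertips until it is fully down and snug on the bar; do not pinch or force it. Leave the bar shut, and do not lift, carry or shove the jars or the other loose things about.

Things in the scene. Friction and masses are not known exactly. Their poses are not given: they have to be found in the camera images.
- rack: white steel rack fixed to the counter, floor plate 190 x 340 mm, 12 mm thick. Origin on the counter under the middle of the closed keeper bar; z up, x from the bar towards the jars, y along the closed bar towards its pivot. The threaded stud stands at x=0, y=-100 mm, the bar's pivot at x=0, y=+100 mm, the jars in a row at about x=73 mm, y from -15 to 115 mm.
- cheek (a point): centre of the top edge of the rack's upright cheek plate beside the nut, 106 mm above the counter; plate 6 mm thick (rack y), 90 mm long (rack x), at rack x=0, y=-143 mm. Its inner face is 40 mm from the stud axis: no finger fits between it and the turning wings, so the wings can be pushed round only on the other sides.
- keeper (a joint): swing angle of the level keeper bar (rad) about its upright pivot. 0 = shut, against a firm stop: the bar points along rack -y in front of the jars, its forked end round the stud below the nut. Grows as it swings out towards rack -x: its direction from the pivot is (-sin q, -cos q) in rack x, y. Friction 0.25 N m; it stays where it is left. Starts 0.5 to 0.9.
- bar_mid (a point): point on the centre line of the aluminium keeper bar (14 x 14 mm, 216 mm long), 120 mm from its pivot, at mid height, 53 mm above the counter (bar from 46 to 60 mm). Its y axis points along the bar back to the pivot, its x axis square to the bar, the way it moves as it shuts.
- stud (a point): point on the axis of the upright threaded stud (8 mm diameter, tip 100 mm above the counter), 60 mm above the counter, level with the top of the shut bar.
- nut (a joint): turn of the black wing nut on the stud (rad). Grows clockwise seen from above (tightening); 10.0 = snug on the bar, a firm stop; starts 0 to 3, so 1.1 to 1.6 turns loose. At 0 the wings lie along rack x; they come round every half turn. It sinks 4 mm per turn, 6.4 mm from 0 to 10. Slight friction, 0.02 N m; it stays where it is left.
- wings (a point): centre of the wing nut, on the stud axis at mid height of the wings; turns and sinks with it, from 83 mm above the counter at 0 to 77 mm when snug. Two flat wings 5 mm thick lie along its +x and -x, from 6 to 32 mm from the axis, reaching 9 mm above and below this point. The round hub (radius 10 mm) ends 5 mm below this point; the stud goes on above the wings.
- jar0: one of three loose white jars with black lids in the rack, 54 mm diameter, 72 mm tall; origin under its centre. Bystander.
- jar1: one of three loose white jars with black lids in the rack, 54 mm diameter, 72 mm tall; origin under its centre. Bystander.
- jar2: one of three loose white jars with black lids in the rack, 54 mm diameter, 72 mm tall; origin under its centre. Bystander.
- carton: loose carton 55 x 45 x 88 mm standing on the counter outside the cheek; origin under its centre. Bystander.
- comb: loose flat comb 30 x 150 x 8 mm lying on the counter in front of the rack, long side along its y; the keeper bar passes well above it. Origin under its centre. Bystander.
- tint_brush: loose brush, 200 mm long along its x, lying on the counter to the left of the rack. Bystander.
- mix_bowl: loose bowl, 110 mm across, 50 mm tall, on the counter to the left; origin under its centre. Bystander.

How it is judged:
By the outcome, as a careful person would: the job done as asked, in the order asked, and still so for the second after the job is handed in, with the robot touching nothing.
It also fails if it takes over 64 s, if anything falls off the work surface, if the arm or the gripper's body presses on something with over 40 N, if the wrist force passes 120 N, or if a joint passes its speed limit or range.

ROBOT

A 6-joint arm with a two-finger parallel gripper is mounted at the origin on the work surface. World frame = base frame: x ahead of the robot, y to its left, z up, the work surface at z = 0. Lengths are in m, angles in rad, forces in N, time in s.
With the tool pointing down it reaches from about 0.275 to 0.75 m from the base axis. Payload 10.2 kg.
Tool frame: the origin (TCP) lies at the very end of the fingers, on their centre line; the grasp point (between the pads) lies 19 mm behind it; z points along the fingers, y is the line along which they close (so a half turn about z gives the same grasp; the last joint's range is limited). The gripper opens to 88 mm and grips with 3 to 60 N. Pads are 18 mm wide; open, the fingers measure 123 mm over their backs; the gripper's body (75 mm by 187 mm) begins 45 mm behind the grasp point.
Start: joints at [0.918, 0.313, 1.498, -0, 1.331, -0.223], TCP at [0.219, 0.477, 0.239] pointing down, gripper open.
Joint ranges: [-2.94, 2.94], [-0.97, 2.17], [0.19, 2.56], [-1.23, 4.37], [0.02, 3.11], [-2.88, 2.88]. Speed limits (rad/s): [2.39, 2.39, 3.01, 3.14, 3.14, 3.14].

INTERFACE

Orientations are given as a unit quaternion [x, y, z, w].
In Python, from plant import get_state, eyes, job gives the robot as it stands. The module is installed in compiled form; this text tells all that it offers.
- The arm moves only by the shell command python3 -m jog 'ROWS' [FORCE]. ROWS is JSON, a list that holds one entry, the list of rows, each a list of 7 numbers: the shift along the tool's x, y, z scaled (see below), then the turn, a rotation vector about the tool's x, y, z scaled (see below), then the opening, from 0 (shut) to 1 (fully open). In form: [[[tx, ty, tz, ax, ay, az, fingers], ...]]. A call has 1 to 10 rows; each row is the pose to reach, as a shift and turn from the pose commanded when the call began, along the tool's axes at that moment; what a row does not reach only later rows make up. The controller multiplies each number of a shift by 0.1 m and each number of a turn by pi/2 rad. A row lasts 1/8 s, in which the tool goes at most 62.5 mm and 10.7 degrees, less where a joint would pass 70% of its speed; a pose out of reach is approached as far as the arm can. A call with a number of a shift or a turn outside -1 to 1 is refused whole. A call with a gripper value outside its range is refused whole. The fingers move at their own pace and stop on an object; FORCE is the grip in N (left out, the last holds). Time passes only in rows, so rows that repeat a pose let the fingers close. It gives the time, the measured TCP pose, the force, the opening and the grip force at its end, in the units of the state.
- get_state(): the state, without advancing time (a new reading comes with each control period).
- eyes.snapshot(name): name is "scene" or "side" or "wrist"; returns a dict with "pixels" (400x640x3 uint8, red, green, blue), "fx", "fy", "cx", "cy" (pixels), "rvec" (rotation vector, rad) and "tvec" (3), from world to camera coordinates, as OpenCV has them. Camera axes: x right, y down, z forward; pixel columns grow to the right and rows downward; lengths in m; the calibration is good to about 2 mm. A picture is of the moment at which its call begins. There is no depth.
- job.job_done(): hands the job in; it is judged then, once.
The state is a dict: "t": time; "qpos": joint angles; "joint_vel": joint speeds; "effort": joint torques, N m; "ee_pos": TCP position; "tool_rot": TCP orientation; "contact_force": force on the tool from outside, world axes, zero at the start; "ft_torque": the same for the moment, N m; "opening": opening from 0.0 (shut) to 1.0 (fully open); "grasp_force": force on a finger pad.
Only numpy, scipy, OpenCV 4.12 (cv2) and the standard library are available. Lean on these libraries where they do the work, as an engineer would, in place of code of your own. Each camera call takes 0.05 s, during which the arm holds its last target. There are 200 camera calls.

## Working session

There is one attempt and no reset: what is moved stays moved. The work goes in short steps, Python scripts to look and compute and a shell command to move; the robot and the scene stay as the last step left them, time stands still between calls to the robot, and variables do not carry over. Pictures are saved under pics/ and viewed, at most 10 in all, crops included, and the job is handed in when it is done.

```bash
mkdir -p pics; python3 - <<'E'
from plant import get_state, eyes
import cv2
print(get_state())
for n in ("scene","side"):
    s=eyes.snapshot(n); cv2.imwrite(f"pics/{n}0.png",cv2.cvtColor(s["pixels"],cv2.COLOR_RGB2BGR))
    print(n,{k:s[k] for k in s if k!="pixels"})
E
```

```text
{'t': 0.0, 'qpos': array([ 9.17559961e-01,  3.13463691e-01,  1.49839179e+00, -1.05041757e-06,
        1.33101358e+00, -2.23376692e-01]), 'joint_vel': array([-0.00060258, -0.00079456,  0.0003338 ,  0.00101243,  0.0001791 ,
       -0.00036434]), 'effort': array([-3.76362923e-04, -4.02213407e+01, -2.52269340e+01,  6.95044105e-02,
        3.53039091e-02, -4.54661290e-05]), 'ee_pos': array([0.21864476, 0.47704739, 0.23817112]), 'tool_rot': array([ 2.13278715e-01,  9.76991189e-01, -5.78089052e-04, -2.70394713e-04]), 'contact_force': array([-0.10673397,  0.44913201,  0.2145993 ]), 'ft_torque': array([-0.01190512, -0.03737122, -0.0245871 ]), 'grasp_force': 0.0, 'opening': 0.9963779951748645}
scene {'fx': 477.0381784544613, 'fy': 477.0381784544613, 'cx': 322.36684974531914, 'cy': 196.73587142126866, 'rvec': array([ 2.12244447,  1.12227103, -0.43923278]), 'tvec': array([-0.40413577, -0.25371686,  1.57365195])}
side {'fx': 508.73233336600015, 'fy': 508.73233336600015, 'cx': 326.36119873384615, 'cy': 186.21642804161493, 'rvec': array([ 2.28683763, -0.81212077,  0.33704384]), 'tvec': array([-0.40597572,  0.39100923,  1.01791709])}
```

View pics/scene0.png

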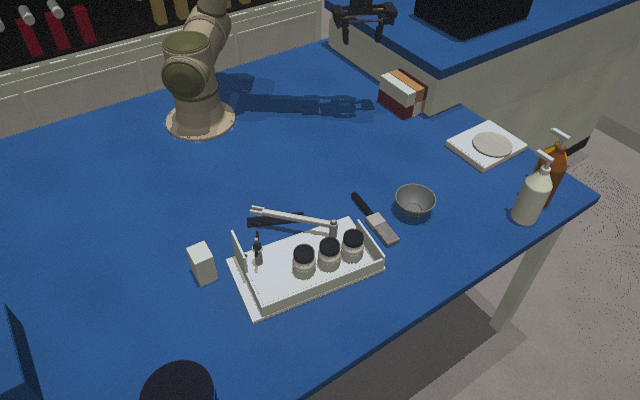

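View pics/side0.png

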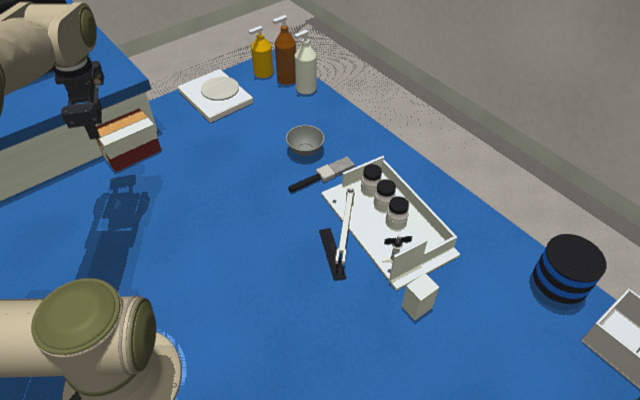

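The scene view shows the rack around (305,265), nut near (257,245), bar from (333,225) to (255,210), swung out. The side view shows the nut at (398,240) and the bar from (350,190) to (340,265). I'll enlarge both.

```bash
python3 - <<'E'
import cv2
a=cv2.imread("pics/scene0.png")[180:320,180:400]; b=cv2.imread("pics/side0.png")[150:330,290:490]
cv2.imwrite("pics/a.png",cv2.resize(a,None,fx=3.6,fy=3.6,interpolation=cv2.INTER_CUBIC))
cv2.imwrite("pics/b.png",cv2.resize(b,None,fx=3.3,fy=3.3,interpolation=cv2.INTER_CUBIC))
E
```

```text
(no output)
```

View pics/a.png

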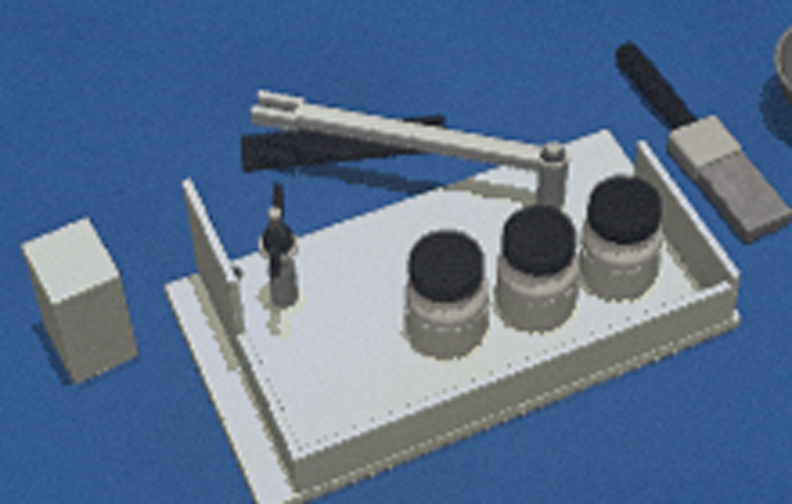

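View pics/b.png

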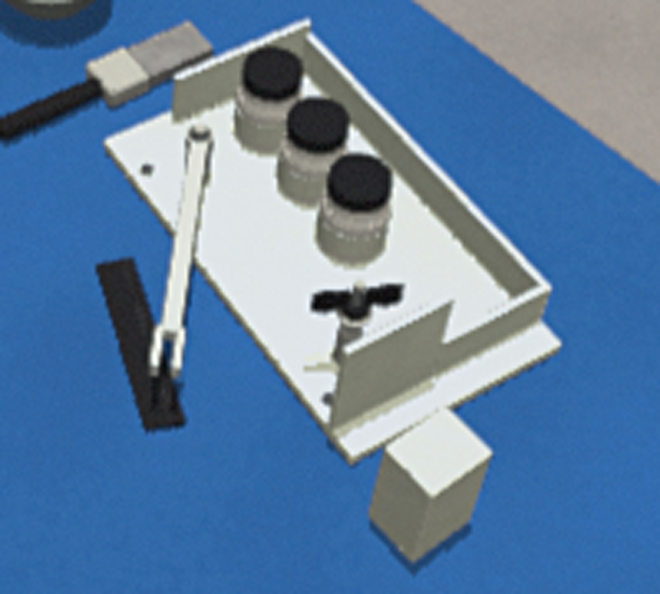

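```bash
cat > h.py <<'E'
import numpy as np, cv2
from scipy.optimize import least_squares
from plant import get_state, eyes
def P(s): return np.float64(s["fx"]),np.float64(s["fy"]),s["cx"],s["cy"],cv2.Rodrigues(s["rvec"])[0],s["tvec"]
def proj(s,X):
    K=np.array([[s["fx"],0,s["cx"]],[0,s["fy"],s["cy"]],[0,0,1]])
    return cv2.projectPoints(np.float64(X).reshape(-1,1,3),s["rvec"],s["tvec"],K,None)[0].reshape(-1,2)
def tri(views,uvs):
    def M(s):
        K=np.array([[s["fx"],0,s["cx"]],[0,s["fy"],s["cy"]],[0,0,1]])
        return K@np.c_[cv2.Rodrigues(s["rvec"])[0],s["tvec"]]
    X=cv2.triangulatePoints(M(views[0]),M(views[1]),np.float64(uvs[0]).T,np.float64(uvs[1]).T)
    return (X[:3]/X[3]).T
E
python3 - <<'E'
from h import *
A=eyes.snapshot("scene");B=eyes.snapshot("side")
d=dict(pivot=(553,149,200,133),j0=(446,260,360,178),j1=(539,235,318,121),j2=(625,205,272,70),ck_f=(188,181,345,350),ck_b=(235,270,450,303),
 stud=(275,212,360,287),fork=(258,106,160,372),wf=(278,188,315,303),wb=(275,282,400,292),pl_r=(168,288,350,460),pl_l=(605,132,107,143))
D=np.array(list(d.values()),float)
ua=(D[:,:2]+.5)/3.6-.5+[180,180]; ub=(D[:,2:]+.5)/3.3-.5+[290,150]
X=tri((A,B),(ua,ub))
for k,x in zip(d,X): print(k,x.round(4))
# fit rack pose: pts
names=list(d)
rk=dict(ck_f=(-.045,-.143,.106),ck_b=(.045,-.143,.106),stud=(0,-.1,.1))
def R(p,pt): c,s=np.cos(p[2]),np.sin(p[2]); return [p[0]+c*pt[0]-s*pt[1],p[1]+s*pt[0]+c*pt[1],pt[2]]
def pts(p):
    ns=[];o=[]
    for k,v in rk.items(): ns.append(k);o.append(R(p,v))
    ns.append("pivot");o.append(R(p,(0,.1,p[3])))
    # bar total 216 long: fork tip
    q=p[4]; o.append(R(p,(-np.sin(q)*p[6],.1-np.cos(q)*p[6],.060)));ns.append("fork")
    n=p[5]; z=.083+.009-.004*n/2/np.pi
    for k,sg in (("wf",-1),("wb",1)):
        o.append(R(p,(sg*.032*np.cos(n),-.1-sg*.032*np.sin(n),z-.004)));ns.append(k)
    return ns,np.array(o)
def f(p):
    ns,o=pts(p); i=[names.index(k) for k in ns]
    r=np.r_[(proj(A,o)-ua[i]).ravel(),(proj(B,o)-ub[i]).ravel()]
    return np.r_[r,(p[6]-.212)*500]
r=least_squares(f,[.5,.0,0,.07,.7,.3,.21],loss="soft_l1")
print(r.x.round(4)); print(pts(r.x)[0]); print(f(r.x).round(1))
np.save("rack.npy",r.x)
E
```

```text
pivot [0.6561 0.0661 0.0641]
j0 [ 0.7074 -0.0541  0.0817]
j1 [0.7233 0.0069 0.0813]
j2 [0.7335 0.069  0.0804]
ck_f [ 0.5772 -0.1664  0.1048]
ck_b [ 0.6596 -0.1801  0.1059]
stud [ 0.626  -0.1317  0.0983]
fork [ 0.4959 -0.0762  0.0506]
wf [ 0.5997 -0.1161  0.0859]
wb [ 0.6576 -0.1471  0.0767]
pl_r [ 0.5722 -0.1919  0.0057]
pl_l [0.6245 0.1392 0.0097]
[ 0.6412 -0.0326 -0.1459  0.0642  0.6885  0.3789  0.2127]
['ck_f', 'ck_b', 'stud', 'pivot', 'fork', 'wf', 'wb']
[-1.3 -0.1 -1.   3.3 -0.7  0.4 -0.7  0.5 -0.4 -1.6 -0.9 -0.  -0.5 -4.6
 -0.4 -0.1  0.3 -2.7 -0.4 -1.4 -0.6 -0.7  0.6 -3.2 -1.  -1.3  0.4 -1.4
  0.4]
```

```bash
python3 -m jog '[[[-1,-1,0,0,0,0.82,0],[-1,-1,0,0,0,0.82,0],[-1,-1,0,0,0,0.82,0],[-1,-1,0,0,0,0.82,0],[-1,-1,0,0,0,0.82,0],[-1,-1,0,0,0,0.82,0],[-1,-1,0,0,0,0.82,0],[-1,-1,0,0,0,0.82,0]]]' 10
python3 -m jog '[[[-0.5,0.5,0,0,0,0,0],[-0.95,1,0,0,0,0,0],[-0.95,1,0,0,0,0,0]]]'
python3 -m jog '[[[-0.5,0.5,0,0,0,0,0],[-0.95,1,0,0,0,0,0],[-0.95,1,0,0,0,0,0]]]'
python3 -m jog '[[[-0.5,0.5,0,0,0,0,0],[-0.95,1,0,0,0,0,0],[-0.95,1,0,0,0,0,0],[-0.95,1,0,0,0,0,0]]]'
python3 - <<'E'
from h import *
from scipy.spatial.transform import Rotation as Ro
st=get_state(); print(st["qpos"].round(3),Ro.from_quat(st["tool_rot"]).as_matrix().round(3))
W=eyes.snapshot("wrist"); cv2.imwrite("pics/w0.png",cv2.cvtColor(W["pixels"],cv2.COLOR_RGB2BGR))
np.save("w0.npy",{k:W[k] for k in W if k!="pixels"},allow_pickle=True)
E
```

```text
t: 1.2
ee_pos: [0.268, 0.3446, 0.2386]
tool_rot: [0.757, 0.654, -0.0, -0.0]
contact_force: [-0.2, -0.9, 0.3]
opening: 0.114
grasp_force: 0.0
t: 1.58
ee_pos: [0.3545, 0.2339, 0.2387]
tool_rot: [0.757, 0.653, -0.0, 0.0]
contact_force: [-0.4, 0.4, 0.0]
opening: 0.004
grasp_force: 0.0
t: 1.95
ee_pos: [0.4393, 0.1257, 0.2384]
tool_rot: [0.757, 0.653, -0.0, -0.0]
contact_force: [-0.5, -0.3, -0.8]
opening: 0.005
grasp_force: 0.0
t: 2.45
ee_pos: [0.5227, 0.0197, 0.2384]
tool_rot: [0.757, 0.654, -0.0, -0.001]
contact_force: [-0.5, 0.5, 0.5]
opening: 0.003
grasp_force: 0.0
[-0.187  0.309  1.503  0.     1.33  -0.041] [[ 0.145  0.989 -0.001]
 [ 0.989 -0.145  0.001]
 [ 0.    -0.001 -1.   ]]
```

View pics/w0.png

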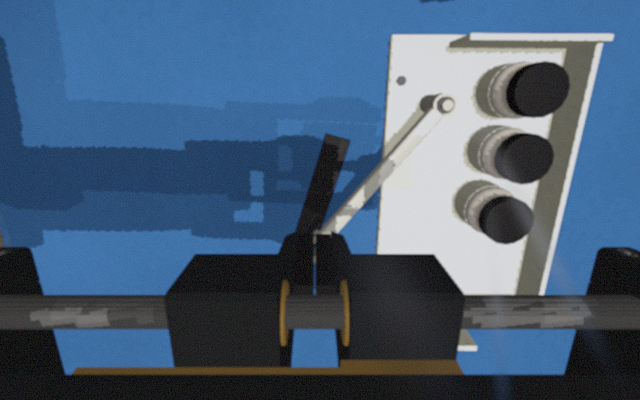

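Wrist view: pivot at (446,104), bar running to the closed fingertips near (316,235), jar lids at (538,89), (524,158), (505,219), rack's front-left corner at (392,34). I check these against the fit.

```bash
python3 - <<'E'
from h import *
W=np.load("w0.npy",allow_pickle=True).item(); p=np.load("rack.npy")
def Rk(x,y,z): c,s=np.cos(p[2]),np.sin(p[2]); return [p[0]+c*x-s*y,p[1]+s*x+c*y,z]
q=p[4]
bar=lambda L:Rk(-np.sin(q)*L,.1-np.cos(q)*L,.06)
print("pivot",proj(W,[Rk(0,.1,.064)]),"corner pl",proj(W,[Rk(-.07,.17,.012),Rk(-.05,.17,.012)]))
print("bar 50,100,150,180",proj(W,[bar(l) for l in(.05,.1,.15,.18)]).round(0).tolist())
st=get_state();e=st["ee_pos"];print("tcp",proj(W,[e]),e)
# back-project measured pixels at known heights to rack frame
K=np.array([[W["fx"],0,W["cx"]],[0,W["fy"],W["cy"]],[0,0,1]]);R=cv2.Rodrigues(W["rvec"])[0];C=-R.T@W["tvec"]
print("cam",C)
for n,u,z in(("pivot",(446,104),.064),("jar0",(505,219),.084),("jar1",(524,158),.084),("jar2",(538,89),.084),("b1",(400,154),.06),("b2",(350,207),.06),("corner",(392,34),.012)):
    d=R.T@np.linalg.inv(K)@[*u,1]; X=C+d*(z-C[2])/d[2]
    c,s=np.cos(p[2]),np.sin(p[2]);D=X[:2]-p[:2]; print(n,X.round(4),"rack",(c*D[0]+s*D[1]).round(4),(-s*D[0]+c*D[1]).round(4))
E
```

```text
pivot [[445.25585172 104.4613979 ]] corner pl [[366.33325207  33.36842016]
 [385.58969461  33.37966919]]
bar 50,100,150,180 [[407.0, 145.0], [373.0, 182.0], [341.0, 217.0], [323.0, 238.0]]
tcp [[311.31053302 250.78433737]] [0.5223587  0.02026354 0.23862047]
cam [0.53443354 0.09195306 0.3832211 ]
pivot [0.6564 0.0666 0.064 ] rack 0.0007 0.1004
jar0 [ 0.7027 -0.0498  0.084 ] rack 0.0634 -0.0081
jar1 [0.7189 0.009  0.084 ] rack 0.0709 0.0525
jar2 [0.7288 0.0693 0.084 ] rack 0.0719 0.1136
b1 [0.6109 0.0244 0.06  ] rack -0.0382 0.052
b2 [ 0.5551 -0.0241  0.06  ] rack -0.0864 -0.0041
corner [0.6229 0.1413 0.012 ] rack -0.0433 0.1694
```

The wrist view agrees within about 1–2 mm. I lower the fingers and then push the bar most of the way.

```bash
python3 -m jog '[[[0,0,0.5,0,0,0,0],[0,0,0.95,0,0,0,0],[0,0,0.95,0,0,0,0]]]'
python3 -m jog '[[[0,0,0.5,0,0,0,0],[0,0,0.93,0,0,0,0],[0,0,0.93,0,0,0,0],[0,0,0.93,0,0,0,0]]]'
python3 -m jog '[[[-0.08,0.12,0,0,0,0,0],[-0.13,0.22,0,0,0,0,0],[-0.2,0.3,0,0,0,0,0],[-0.26,0.36,0,0,0,0,0],[-0.32,0.42,0,0,0,0,0],[-0.4,0.52,0,0,0,0,0],[-0.46,0.62,0,0,0,0,0],[-0.51,0.71,0,0,0,0,0],[-0.55,0.8,0,0,0,0,0],[-0.57,0.86,0,0,0,0,0]]]'
```

```text
t: 2.88
ee_pos: [0.521, 0.0206, 0.142]
tool_rot: [0.756, 0.654, -0.002, -0.002]
contact_force: [0.4, -0.9, 0.9]
opening: 0.004
grasp_force: 0.0
t: 3.38
ee_pos: [0.5244, 0.019, 0.0535]
tool_rot: [0.757, 0.654, 0.001, 0.002]
contact_force: [0.2, -0.0, -0.3]
opening: 0.007
grasp_force: 0.0
t: 4.62
ee_pos: [0.6002, -0.0505, 0.0506]
tool_rot: [0.757, 0.653, -0.0, 0.0]
contact_force: [-1.8, 2.2, 0.8]
opening: 0.007
grasp_force: 1.1
```

```bash
python3 -m jog '[[[-0.01,0.03,0,0,0,0,0],[-0.02,0.06,0,0,0,0,0],[-0.02,0.09,0,0,0,0,0],[-0.02,0.11,0,0,0,0,0],[-0.02,0.11,0,0,0,0,0]]]'
python3 -m jog '[[[0,0.02,0,0,0,0,0],[0,0.03,0,0,0,0,0],[0,0.03,0,0,0,0,0]]]'
```

```text
t: 5.25
ee_pos: [0.6105, -0.054, 0.0508]
tool_rot: [0.757, 0.653, 0.0, 0.0]
contact_force: [-1.1, -0.2, -0.2]
opening: 0.007
grasp_force: 0.4
t: 5.62
ee_pos: [0.6134, -0.0542, 0.0508]
tool_rot: [0.757, 0.653, 0.0, 0.0]
contact_force: [-1.7, -0.6, -0.6]
opening: 0.004
grasp_force: 0.6
```

```bash
python3 -m jog '[[[0,0.01,0,0,0,0,0],[0,0.02,0,0,0,0,0],[0,0.02,0,0,0,0,0]]]' | grep -E "ee_pos|contact"
python3 -m jog '[[[0,0.01,0,0,0,0,0],[0,0.02,0,0,0,0,0],[0,0.02,0,0,0,0,0]]]'| grep -E "ee_pos|contact"
```

```text
ee_pos: [0.6154, -0.0545, 0.0507]
contact_force: [-1.2, -1.2, -0.9]
ee_pos: [0.6164, -0.0547, 0.0507]
contact_force: [-7.5, -0.7, 3.1]
```

The bar is at its stop with 7.5 N on the fingers. I press 1 mm more, back off and lift, move over to beside the nut, then check with the cameras.

```bash
python3 -m jog '[[[0,0.01,0,0,0,0,0],[0,0.01,0,0,0,0,0]]]' | grep -E "ee_pos|contact"
python3 -m jog '[[[0,-0.1,0,0,0,0,0],[0,-0.25,0,0,0,0,0],[0,-0.25,-0.3,0,0,0,0],[0,-0.25,-0.8,0,0,0,0],[0,-0.25,-0.8,0,0,0,0]]]' | grep -E "t:|ee_pos|contact"
python3 -m jog '[[[-0.45,0,0,0,0,0,0],[-0.87,0.1,0,0,0,0,0],[-0.87,0.1,0,0,0,0,0],[-0.87,0.1,0,0,0,0,0]]]' | grep -E "ee_pos|contact"
python3 - <<'E'
from h import *
A=eyes.snapshot("scene")["pixels"][200:320,200:400]; B=eyes.snapshot("side")["pixels"][160:300,310:470]
a=cv2.resize(A,None,fx=2.3,fy=2.3*1.0,interpolation=cv2.INTER_CUBIC);b=cv2.resize(B,None,fx=2.1,fy=2.1,interpolation=cv2.INTER_CUBIC)
b=b[:276,:]; H=max(len(a),len(b)); pad=lambda i:np.pad(i,((0,H-len(i)),(0,0),(0,0)))
cv2.imwrite("pics/c.png",cv2.cvtColor(np.hstack([pad(a),pad(b)]),cv2.COLOR_RGB2BGR))
E
```

```text
ee_pos: [0.6165, -0.0547, 0.0506]
contact_force: [-14.2, -1.3, 6.5]
t: 7.25
ee_pos: [0.5953, -0.0515, 0.1346]
tool_rot: [0.757, 0.653, 0.002, 0.003]
contact_force: [0.7, 0.2, -0.2]
ee_pos: [0.5904, -0.1381, 0.1299]
contact_force: [0.1, 0.5, 1.0]
```

View pics/c.png

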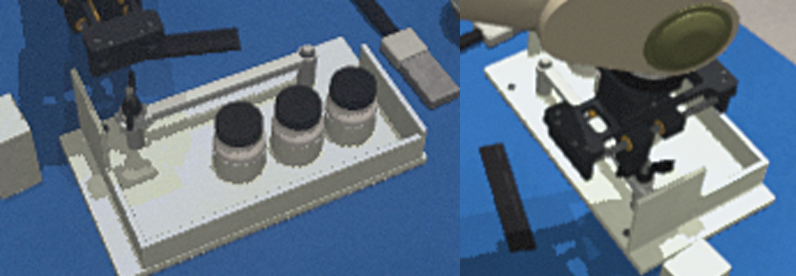

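The bar lies shut from the pivot (310,60) to the stud (125,118), round the stud, and the nut is still unturned. Now I work out the stroke path round the nut.

```bash
cat > stroke.py <<'E'
from h import *
p=np.load("rack.npy")
def rel():
    e=get_state()["ee_pos"];c,s=np.cos(p[2]),np.sin(p[2]);D=e[:2]-p[:2]
    return np.array([c*D[0]+s*D[1],-s*D[0]+c*D[1]+.1])*1e3, e[2]
def ctr(th):
    u=np.array([-np.cos(th),np.sin(th)]);n=np.array([np.sin(th),np.cos(th)])
    r=np.interp(th,[0,.5,1.57,3.0,3.6],[32,31,26,25,29])
    return r*u-n*(2.5+14.5*abs(n[0])+9*abs(n[1]))
E
python3 - <<'E'
from stroke import *
s,z=rel();print(s,z)
ths=np.arange(.2,3.75,.2); o=s
for i in range(0,len(ths),9):
    print("call from",o.round(1))
    for th in ths[i:i+9]:
        d=(ctr(th)-o)/100; print(round(th,2),ctr(th).round(1),"tx %.2f ty %.2f"%(d[1],d[0]))
    o=ctr(ths[min(i+8,len(ths)-1)])
E
python3 -m jog '[[[0,0,0.3,0,0,0,0],[0,0,0.6,0,0,0,0],[0,0,0.64,0,0,0,0],[0,0,0.64,0,0,0,0]]]'
```

```text
[-34.76671915 -11.28335406] 0.13035378115693896
call from [-34.8 -11.3]
0.2 [-33.8  -7.6] tx 0.04 ty 0.01
0.4 [-35.1  -3. ] tx 0.08 ty -0.00
0.6 [-35.4   2.3] tx 0.14 ty -0.01
0.8 [-34.4   7.9] tx 0.19 ty 0.00
1.0 [-31.9  13.5] tx 0.25 ty 0.03
1.2 [-28.   18.9] tx 0.30 ty 0.07
1.4 [-22.6  23.3] tx 0.35 ty 0.12
1.6 [-16.5  26.5] tx 0.38 ty 0.18
1.8 [-12.3  29.4] tx 0.41 ty 0.22
call from [-12.3  29.4]
2.0 [-7.  31.5] tx 0.02 ty 0.05
2.2 [-0.7 32.2] tx 0.03 ty 0.12
2.4 [ 6.  31.1] tx 0.02 ty 0.18
2.6 [12.5 28.2] tx -0.01 ty 0.25
2.8 [18.4 23.3] tx -0.06 ty 0.31
3.0 [22.9 16.8] tx -0.13 ty 0.35
3.2 [27.  10.8] tx -0.19 ty 0.39
3.4 [30.6  7.3] tx -0.22 ty 0.43
3.6 [33.5  2.4] tx -0.27 ty 0.46
t: 8.35
ee_pos: [0.5911, -0.1384, 0.0675]
tool_rot: [0.757, 0.654, 0.0, 0.0]
contact_force: [0.6, 1.2, -0.2]
opening: 0.005
grasp_force: 0.0
```

```bash
python3 -m jog '[[[0.04,0.01,0,0,0,0,0],[0.08,0,0,0,0,0,0],[0.14,-0.01,0,0,0,0,0],[0.19,0,0,0,0,0,0],[0.25,0.03,0,0,0,0,0],[0.3,0.07,0,0,0,0,0],[0.35,0.12,0,0,0,0,0],[0.38,0.18,0,0,0,0,0],[0.41,0.22,0,0,0,0,0],[0.41,0.22,0,0,0,0,0]]]'
python3 -c "from stroke import *;print(rel())"
```

```text
t: 9.6
ee_pos: [0.6187, -0.1013, 0.0666]
tool_rot: [0.757, 0.653, 0.0, 0.0]
contact_force: [-0.3, 0.9, -0.4]
opening: 0.003
grasp_force: 0.1
(array([-12.19750091,  28.8257334 ]), np.float64(0.06663168134887024))
```

```bash
python3 -m jog '[[[0.02,0.05,0,0,0,0,0],[0.03,0.12,0,0,0,0,0],[0.02,0.18,0,0,0,0,0],[-0.01,0.25,0,0,0,0,0],[-0.06,0.31,0,0,0,0,0],[-0.13,0.35,0,0,0,0,0],[-0.19,0.39,0,0,0,0,0],[-0.22,0.43,0,0,0,0,0],[-0.27,0.46,0,0,0,0,0],[-0.27,0.46,0,0,0,0,0]]]'
python3 - <<'E'
from stroke import *
print(rel())
A=eyes.snapshot("scene")["pixels"][200:300,200:340]; B=eyes.snapshot("side")["pixels"][200:300,340:440]
f=lambda i:cv2.resize(i,None,fx=3.3,fy=3.3,interpolation=cv2.INTER_CUBIC)
cv2.imwrite("pics/d.png",cv2.cvtColor(np.hstack([f(A),f(B)]),cv2.COLOR_RGB2BGR))
E
```

```text
t: 10.85
ee_pos: [0.6602, -0.1355, 0.0668]
tool_rot: [0.757, 0.653, 0.0, 0.0]
contact_force: [0.0, 0.3, -0.3]
opening: 0.008
grasp_force: 0.1
(array([33.79652619,  0.9942299 ]), np.float64(0.06678924467297029))
```

View pics/d.png

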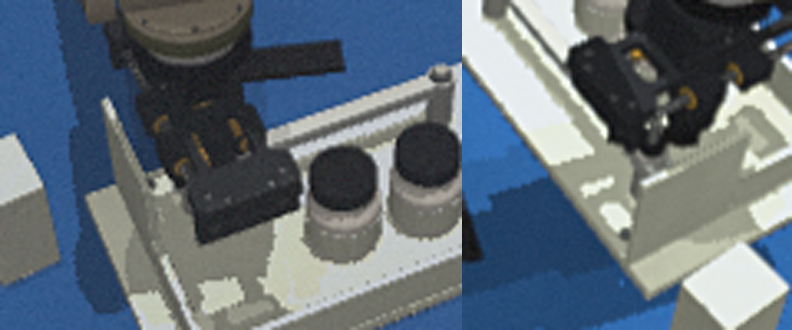

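The gripper covers the nut here, though the bar is still shut. I go back over the top and look from the start side.

```bash
python3 -m jog '[[[0.1,0.02,0,0,0,0,0],[0.1,0.02,-0.35,0,0,0,0],[0.1,0.02,-0.65,0,0,0,0],[0,-0.4,-0.65,0,0,0,0],[-0.13,-0.69,-0.65,0,0,0,0],[-0.13,-0.69,-0.65,0,0,0,0]]]'
python3 - <<'E'
from stroke import *
print(rel())
A=eyes.snapshot("scene")["pixels"][220:290,220:320]; B=eyes.snapshot("side")["pixels"][220:290,360:430]
f=lambda i:cv2.resize(i,None,fx=4.5,fy=4.5,interpolation=cv2.INTER_CUBIC)
cv2.imwrite("pics/e.png",cv2.cvtColor(np.hstack([f(A),f(B)]),cv2.COLOR_RGB2BGR))
E
```

```text
t: 11.7
ee_pos: [0.5889, -0.1375, 0.1323]
tool_rot: [0.757, 0.653, -0.0, -0.0]
contact_force: [-0.8, -0.6, -0.0]
opening: 0.004
grasp_force: 0.0
(array([-36.42841576, -11.33857419]), np.float64(0.13229172903729358))
```

View pics/e.png

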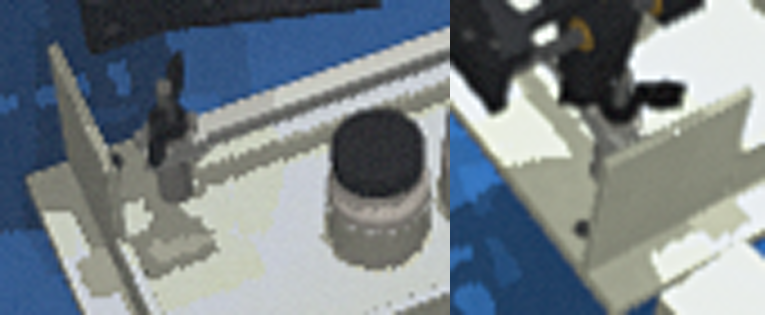

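In the left crop the wing now runs from (177,65) to (157,150). I compare that with the projected wing for several angles.

```bash
python3 - <<'E'
from stroke import *
A=eyes.snapshot("scene")
for th in (.38,3.3,3.5,3.7,3.9):
    z=.083-.004*th/6.283; c,s=np.cos(p[2]),np.sin(p[2]); o=[]
    for r in(-.032,.032):
        x,y=r*np.cos(th),-.1-r*np.sin(th); o.append([p[0]+c*x-s*y,p[1]+s*x+c*y,z])
    a=proj(A,o); print(th,((a-[220,220])*4.5).round(0).tolist())
E
```

```text
0.38 [[163.0, 59.0], [161.0, 156.0]]
3.3 [[175.0, 157.0], [149.0, 64.0]]
3.5 [[162.0, 159.0], [162.0, 62.0]]
3.7 [[150.0, 159.0], [174.0, 62.0]]
3.9 [[137.0, 157.0], [186.0, 64.0]]
```

θ ≈ 3.65–3.7, so the first stroke worked as planned. Second stroke, same rows.

```bash
python3 -m jog '[[[0,0,0.3,0,0,0,0],[0,0,0.6,0,0,0,0],[0,0,0.65,0,0,0,0],[0,0,0.65,0,0,0,0]]]' | grep -E "contact"; python3 -c "from stroke import *;print(rel())"
python3 -m jog '[[[0.04,0.01,0,0,0,0,0],[0.08,0,0,0,0,0,0],[0.14,-0.01,0,0,0,0,0],[0.19,0,0,0,0,0,0],[0.25,0.03,0,0,0,0,0],[0.3,0.07,0,0,0,0,0],[0.35,0.12,0,0,0,0,0],[0.38,0.18,0,0,0,0,0],[0.41,0.22,0,0,0,0,0],[0.41,0.22,0,0,0,0,0]]]' | grep contact
python3 -m jog '[[[0.02,0.05,0,0,0,0,0],[0.03,0.12,0,0,0,0,0],[0.02,0.18,0,0,0,0,0],[-0.01,0.25,0,0,0,0,0],[-0.06,0.31,0,0,0,0,0],[-0.13,0.35,0,0,0,0,0],[-0.19,0.39,0,0,0,0,0],[-0.22,0.43,0,0,0,0,0],[-0.27,0.46,0,0,0,0,0],[-0.27,0.46,0,0,0,0,0]]]' | grep contact
python3 -c "from stroke import *;print(rel())"
```

```text
contact_force: [-0.5, -0.2, 0.1]
(array([-34.859699  , -11.22467774]), np.float64(0.0672250545658307))
contact_force: [0.2, 0.7, -0.5]
contact_force: [0.3, 0.4, 0.5]
(array([32.80164929,  1.96987823]), np.float64(0.06678125922668024))
```

```bash
python3 -m jog '[[[0.1,0.02,0,0,0,0,0],[0.1,0.02,-0.35,0,0,0,0],[0.1,0.02,-0.65,0,0,0,0],[0,-0.4,-0.65,0,0,0,0],[-0.13,-0.68,-0.65,0,0,0,0],[-0.13,-0.68,-0.65,0,0,0,0]]]' | grep -E "t:|contact"
python3 -m jog '[[[0,0,0.3,0,0,0,0],[0,0,0.6,0,0,0,0],[0,0,0.65,0,0,0,0],[0,0,0.65,0,0,0,0]]]' | grep -E "contact"; python3 -c "from stroke import *;print(rel())"
```

```text
t: 15.6
tool_rot: [0.757, 0.653, -0.0, 0.0]
contact_force: [0.2, 0.4, 0.2]
contact_force: [-0.2, -0.5, 0.9]
(array([-34.79558688, -10.1409041 ]), np.float64(0.0673119645224274))
```

```bash
python3 -m jog '[[[0.04,0.01,0,0,0,0,0],[0.08,0,0,0,0,0,0],[0.14,-0.01,0,0,0,0,0],[0.19,0,0,0,0,0,0],[0.25,0.03,0,0,0,0,0],[0.3,0.07,0,0,0,0,0],[0.35,0.12,0,0,0,0,0],[0.38,0.18,0,0,0,0,0],[0.41,0.22,0,0,0,0,0],[0.41,0.22,0,0,0,0,0]]]' | grep contact
python3 -m jog '[[[0.02,0.05,0,0,0,0,0],[0.03,0.12,0,0,0,0,0],[0.02,0.18,0,0,0,0,0],[-0.01,0.25,0,0,0,0,0],[-0.06,0.31,0,0,0,0,0],[-0.13,0.35,0,0,0,0,0],[-0.19,0.39,0,0,0,0,0],[-0.22,0.42,0,0,0,0,0],[-0.23,0.42,0,0,0,0,0],[-0.23,0.42,0,0,0,0,0]]]' | grep contact
python3 -c "from stroke import *;print(rel())"
python3 -m jog '[[[-0.01,0,0,0,0,0,0],[-0.02,0,0,0,0,0,0],[-0.02,0,0,0,0,0,0]]]' | grep contact
python3 -c "from stroke import *;print(rel())"
```

```text
contact_force: [-0.3, -0.8, 0.8]
contact_force: [1.4, 0.8, -0.7]
(array([28.62167097,  7.45612263]), np.float64(0.06680786567751096))
contact_force: [-0.4, 1.2, 0.1]
(array([28.39725836,  5.5175445 ]), np.float64(0.06671848378336323))
```

```bash
python3 -m jog '[[[-0.01,0.03,0,0,0,0,0],[-0.02,0.04,0,0,0,0,0],[-0.03,0.05,0,0,0,0,0],[-0.03,0.05,0,0,0,0,0]]]' | grep contact
python3 -c "from stroke import *;print(rel())"
python3 -m jog '[[[-0.01,0,0,0,0,0,0],[-0.02,0,0,0,0,0,0],[-0.02,0,0,0,0,0,0]]]' | grep contact
python3 -c "from stroke import *;print(rel())"
```

```text
contact_force: [-0.4, 0.1, -0.2]
(array([33.56504951,  2.43678406]), np.float64(0.06669392433422164))
contact_force: [-0.1, 1.0, -0.4]
(array([33.4767593 ,  0.44136889]), np.float64(0.0667192482101981))
```

```bash
for i in 1; do python3 -m jog '[[[-0.01,0,0,0,0,0,0],[-0.01,0,0,0,0,0,0]]]' | grep contact
python3 -m jog '[[[-0.01,0,0,0,0,0,0],[-0.01,0,0,0,0,0,0]]]' | grep contact; done
python3 -c "from stroke import *;print(rel())"
```

```text
contact_force: [0.8, 3.0, -0.3]
contact_force: [1.4, 7.3, 0.6]
(array([33.42413731, -0.43108823]), np.float64(0.0666654126699718))
```

Force rises to 7 N at the expected angle, which should be the stop. I back off, lift clear and check.

```bash
python3 -m jog '[[[0.1,0.02,0,0,0,0,0],[0.1,0.02,-0.35,0,0,0,0],[0.1,0.02,-0.65,0,0,0,0],[0.1,-0.5,-0.9,0,0,0,0],[0.1,-1,-1,0,0,0,0],[0.1,-1,-1,0,0,0,0],[0.1,-1,-1,0,0,0,0]]]' | grep -E "t:|contact"
python3 -m jog '[[[0.5,-0.5,-0.5,0,0,0,0],[0.9,-1,-0.5,0,0,0,0],[0.9,-1,-0.5,0,0,0,0]]]' | grep -E "t:|ee|contact"
python3 - <<'E'
from stroke import *
S=eyes.snapshot("scene");T=eyes.snapshot("side")
for th in (9.2,9.6,10.0):
    z=.083-.004*th/6.283; c,s=np.cos(p[2]),np.sin(p[2]); o=[]
    for r in(-.032,.032):
        x,y=r*np.cos(th),-.1-r*np.sin(th); o.append([p[0]+c*x-s*y,p[1]+s*x+c*y,z])
    print(th,((proj(S,o)-[220,210])*4).round(0).tolist(),((proj(T,o)-[340,180])*4+[440,0]).round(0).tolist())
A=S["pixels"][210:300,220:330]; B=T["pixels"][180:270,340:430]
f=lambda i:cv2.resize(i,None,fx=4,fy=4,interpolation=cv2.INTER_CUBIC)
cv2.imwrite("pics/f.png",cv2.cvtColor(np.hstack([f(A),f(B)]),cv2.COLOR_RGB2BGR))
E
```

```text
t: 21.22
tool_rot: [0.757, 0.653, 0.0, 0.001]
contact_force: [0.4, -0.2, 0.0]
t: 21.6
ee_pos: [0.4762, -0.0082, 0.2175]
tool_rot: [0.757, 0.654, 0.0, 0.001]
contact_force: [0.6, -1.5, -0.5]
9.2 [[176.0, 175.0], [114.0, 108.0]] [[705.0, 214.0], [632.0, 276.0]]
9.6 [[155.0, 184.0], [134.0, 101.0]] [[718.0, 230.0], [618.0, 261.0]]
10.0 [[133.0, 185.0], [156.0, 100.0]] [[724.0, 248.0], [613.0, 244.0]]
```

View pics/f.png

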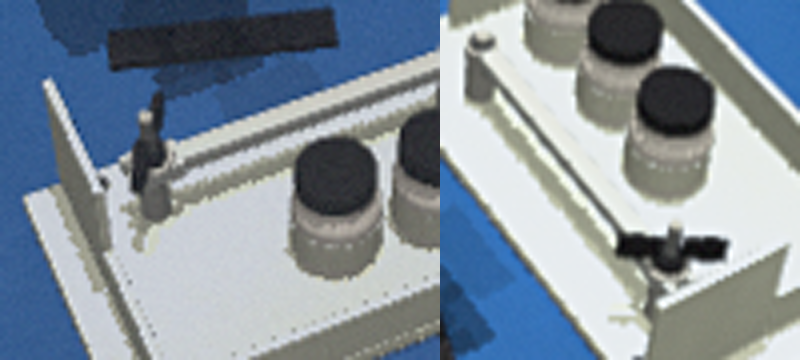

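The wings run (158,95)–(137,190) in the scene view and (620,243)–(727,248) in the side view, matching nut = 10.0. The bar is shut with its fork round the stud, and the jars have not moved.

```bash
python3 -c "from plant import job;print(job.job_done())"
```

```text
the job is handed in; nothing more can be done
None
```

I pushed the keeper bar shut against its stop with its fork round the stud and ran the wing nut down to its stop, snug on the bar, in about 22 s; the jars in view had not moved, and the job is handed in.

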